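Zero the roller brush and back off three clicks

TASK

Set the brush height of the roller brush head that stands in the steel tray: turn the bar-grip dial on its top clockwise until its stop is definitely felt, where the roller bears on the tray, then turn it back three clicks and let go of it resting in that click. Do not force the dial at the stop, and leave the other things where they are.

Things in the scene. Friction and masses are not known exactly. Their poses are not given: they have to be found in the camera images.
- dial: The dial on the brush head's top: bare aluminium disc, diameter 60 mm, 7 mm thick, with an upright grip bar across it, 54 mm long, 14 mm thick, 25 mm tall (7 to 32 mm above the origin). Origin on the turning axis at the disc's underside; z up; x along the bar, y across it. Clockwise seen from above lowers the roller 2 mm per click, counter-clockwise raises it.
- dial_grip (a point): Point on the dial's axis 24 mm above its underside, mid height of the bar; axes as the dial's. The dial clicks every 20 deg (0.349 rad): getting over a click takes about 0.1 N m; let go between clicks it settles into the nearest one. Three clicks back is 60 deg back from the stop, then it settles in the nearest click.
- head: Black roller brush head (fixed): 125 mm deep (x), 270 wide (y), top 70 mm above the origin. Origin at its middle on the tray floor, z up. Its rubber roller, 44 mm thick, lies along y at the +x side, a suction stub at the -x side. The dial stands at x -22, y +55 mm on the top; the plain round cap at x -22, y -65 mm, 60 mm across, 9 mm tall, does not move.
- tray: Stainless steel tray (fixed): 270 (x) by 400 mm (y), rim 18 mm. Origin under its centre. The dial's stop is where the roller meets the tray floor: two to five clicks clockwise of the start, 0.1 to 0.3 click past a click. There the dial's torque climbs to 0.4 N m in a few degrees; 0.2 to 0.4 N m is a definite, gentle stop; over 0.55 N m (90 N on the tray) crushes the brush.
- filter: White filter ring, diameter 56 mm, 22 mm tall, lying in the tray; bystander. Origin: centre of its underside.
- driver: Screwdriver, 170 mm long, lying in the tray; bystander.
- bin: Transparent dust bin, 110 mm across, 150 mm tall, with a bottom flap and latch; bystander. Origin: centre of its underside.
- dustpan: Small aluminium dustpan, 160 by 200 mm with a flat handle; bystander.
- bottle: White detergent bottle, 72 mm across, 210 mm tall; bystander. Origin: centre of its underside.
- jar: Glass jar with a metal lid, 80 mm across, 110 mm tall; bystander. Origin: centre of its underside.
- soapbox: Cardboard box, 60 by 110 by 150 mm; bystander. Origin: centre of its underside.
- pointer: Drag pointer: thin aluminium ring under the dial with a tab out to 41 mm from the axis, 3 mm thick. Origin on the dial's axis; x along the tab. The dial pushes it clockwise (about 0.02 N m) once their x axes line up and leaves it behind when turned back, so afterwards it marks how far clockwise the dial has been. At the start it lies somewhere between dial and stop and does not show the stop.
- pointer_tip (a point): Outer end of the drag pointer's tab, 41 mm from the dial's axis.

How it is judged:
On the way:
1. the dial is turned clockwise to its stop: the head's roller bears on the tray with more than 6 N for 0.2 s (contact force between head and tray above 6 N), for 0.2 s.
At the end, for the whole second after the job is handed in: After the stop, the dial rests released and still in the third click back: its bar 0.94 to 1.34 rad (54 to 77 deg) counter-clockwise of the drag pointer that marks the stop (the third click gives 62 to 71 deg, the second and fourth lie 20 deg away), the roller clear of the tray (angle between the x axis of dial and the x axis of pointer, either way round between 0.94 and 1.34 rad and x of pointer_tip in the frame of dial above 0.003 m and y of pointer_tip in the frame of dial below 0 m and contact force between head and tray below 0.5 N and angular speed of dial below 0.1 rad/s and contact force between the fingers and dial below 0.2 N); the robot touches nothing.
It fails at once if the dial is forced: the head's roller presses on the tray with more than 90 N (contact force between head and tray above 90 N).
It fails at once if another thing is moved by more than 30 mm (distance of any of filter, driver, bin, dustpan, bottle, jar, soapbox from where it was at the start of the episode above 0.03 m).
It also fails if it takes over 72 s, if anything falls off the work surface, if the arm or the gripper's body presses on something with over 40 N, if the wrist force passes 120 N, or if a joint passes its speed limit or range.

ROBOT

A 6-joint arm with a two-finger parallel gripper is mounted at the origin on the work surface. World frame = base frame: x ahead of the robot, y to its left, z up, the work surface at z = 0. Lengths are in m, angles in rad, forces in N, time in s.
With the tool pointing down it reaches from about 0.325 to 0.775 m from the base axis. Payload 5.5 kg.
Tool frame: the origin (TCP) lies at the centre of the arm's flange, where the gripper is bolted on; the fingertips stand tcp_to_tips ahead of it and the grasp point (between the pads) lies 155 mm ahead of it (tcp_to_tips is the distance from the TCP to the fingertips, in m); z points along the fingers, y is the line along which they close (so a half turn about z gives the same grasp; the last joint's range is limited). The gripper opens to 85 mm and grips with 20 to 120 N. Pads are 22 mm wide; open, the fingers measure 114 mm over their backs; the gripper's body (76 mm by 85 mm) begins 54 mm behind the grasp point. The pads swing forward as they close: fully open they stand 13 mm farther back than shut.
Start: joints at [-1.323, 0.091, 1.231, -0, 1.82, -0.057], TCP at [0.18, -0.572, 0.405] pointing down, gripper open.
Joint ranges: [-2.87, 2.87], [-0.86, 2.18], [0.17, 2.46], [-1.51, 4.65], [0.06, 2.69], [-2.65, 2.65]. Speed limits (rad/s): [2.57, 2.57, 3.01, 3.14, 3.14, 3.14].

INTERFACE

Orientations are given as [roll, pitch, yaw] about the fixed x, y, z axes, in that order (R = Rz(yaw) Ry(pitch) Rx(roll)).
In Python, from plant import get_state, capture, get_calibration, job_done, tcp_to_tips gives the robot as it stands.
- The arm moves only by the tool servo_tool, never from a script. Its argument "plan" is a list that holds one entry, the list of rows, each a list of 7 numbers: the shift along the tool's x, y, z in mm, then the turn, a rotation vector about the tool's x, y, z in degrees, then the finger opening in mm, from 0 to 85.4. In form: [[[x, y, z, rx, ry, rz, jaw], ...]]. A call has 1 to 12 rows; each row shifts and turns the commanded pose from where the row before left it, along the tool's axes as they then stand; what a row does not reach is not made up. A row lasts 1/10 s, in which the tool goes at most 50 mm and 8.59 degrees, less where a joint would pass 70% of its speed; a pose out of reach is approached as far as the arm can. A call with a gripper value outside its range is refused whole. The fingers move at their own pace and stop on an object; "squeeze" is the grip in N (left out, the last holds). Time passes only in rows, so rows that do not move let the fingers close. It gives the time, the measured TCP pose, the force, the opening and the grip force at its end, in the units of the state.
- get_state(): the state, without advancing time (a new reading comes with each control period).
- capture(name): name is "scene" or "top"; returns (picture, depth): 480x640x3 uint8, red, green, blue; 480x640 float32, m along the optical axis (not along the pixel's ray), 0 where there is no reading.
- get_calibration(name): a dict with "camera_matrix" (3x3 intrinsics, pixels), "R" (3x3) and "t" (3): a world point X has camera coordinates R X + t. Camera axes: x right, y down, z forward; pixel columns grow to the right and rows downward; lengths in m; the calibration is good to about 2 mm. A picture is of the moment at which its call begins. get_calibration takes no time and is no camera call.
- job_done(): hands the job in; it is judged then, once.
The state is a dict: "t": time; "joints": joint angles; "joint_velocities": joint speeds; "effort": joint torques, N m; "ee_pos": TCP position; "tool_rot": TCP orientation; "ft_force": force on the tool from outside, world axes, zero at the start; "wrist_torque": the same for the moment, N m; "gripper_width": finger opening in m; "gripper_force": force on a finger pad.
Only numpy, scipy, OpenCV 4.12 (cv2) and the standard library are available. Lean on these libraries where they do the work, as an engineer would, in place of code of your own. Each camera call takes 0.05 s, during which the arm holds its last target. There are 200 camera calls.

## Working session

There is one attempt and no reset: what is moved stays moved. The work goes in short steps, Python scripts to look and compute and a tool call to move; the robot and the scene stay as the last step left them, time stands still between calls to the robot, and variables do not carry over. Pictures are saved under pics/ and viewed, at most 10 in all, crops included, and the job is handed in when it is done.

Besides the shell and the picture viewer there is one more tool, called after "Emit:" as a command line: name --argument value ..., lists and objects as JSON in quotes. servo_tool: Moves the arm, as the interface text tells. Its arguments: {"type":"object","properties":{"plan":{"type":"array"},"squeeze":{"type":"number"}},"required":["plan"]}

```bash
mkdir -p pics
python3 - <<'E'
from plant import *
import cv2,numpy as np
for n in("scene","top"):
    p,d=capture(n); cv2.imwrite(f"pics/{n}0.png",p[:,:,::-1]); np.save(f"pics/{n}0.npy",d)
    c=get_calibration(n); print(n,c)
print(tcp_to_tips,get_state())
E
```

```text
scene {'camera_matrix': array([[447.67587128,   0.        , 316.73107285],
       [  0.        , 447.67587128, 238.24826532],
       [  0.        ,   0.        ,   1.        ]]), 'R': array([[ 0.06572053,  0.99767357,  0.01811796],
       [ 0.53601578, -0.01998269, -0.84397143],
       [-0.84164595,  0.06517776, -0.53608204]]), 't': array([-0.07998084, -0.20802374,  1.67443911])}
top {'camera_matrix': array([[441.73631876,   0.        , 322.36072838],
       [  0.        , 441.73631876, 238.50005013],
       [  0.        ,   0.        ,   1.        ]]), 'R': array([[-0.00104772, -0.99999661, -0.00238461],
       [-0.98964867,  0.00137908, -0.14350475],
       [ 0.14350755,  0.00220957, -0.98964676]]), 't': array([0.05452982, 0.52934257, 1.18723334])}
0.1734 {'t': 0.1, 'joints': array([-1.32267978e+00,  9.17830136e-02,  1.23177440e+00, -1.38739157e-05,
        1.81978745e+00, -5.67015265e-02]), 'joint_velocities': array([-6.77005250e-04, -1.23353224e-03, -1.28918648e-03,  3.96856381e-05,
       -3.28177676e-04, -3.73432863e-04]), 'effort': array([ 3.35660887e-03, -4.60216892e+01, -4.19218183e+01,  2.40253104e-05,
        1.06605122e-02, -4.01175123e-05]), 'ee_pos': array([ 0.18007992, -0.57239317,  0.40365895]), 'tool_rot': array([-3.13984250e+00, -8.58692510e-05,  3.04814591e-01]), 'ft_force': array([-0.13677343,  0.5139348 ,  0.28578316]), 'wrist_torque': array([ 0.02805859,  0.06550322, -0.04180823]), 'gripper_force': 0.0, 'gripper_width': 0.08550518230179643}
```

View pics/top0.png

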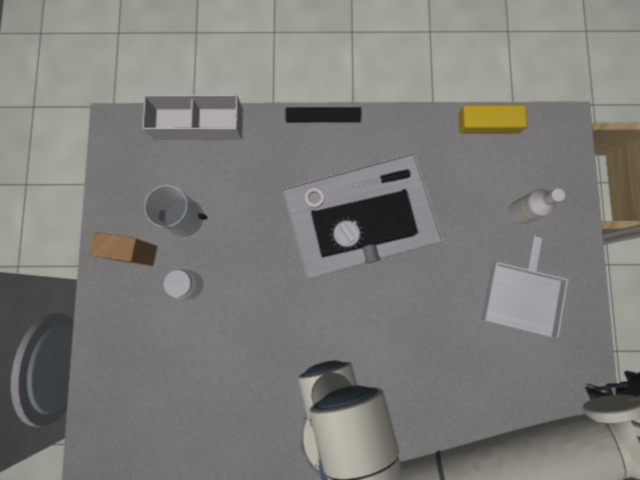

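View pics/scene0.png

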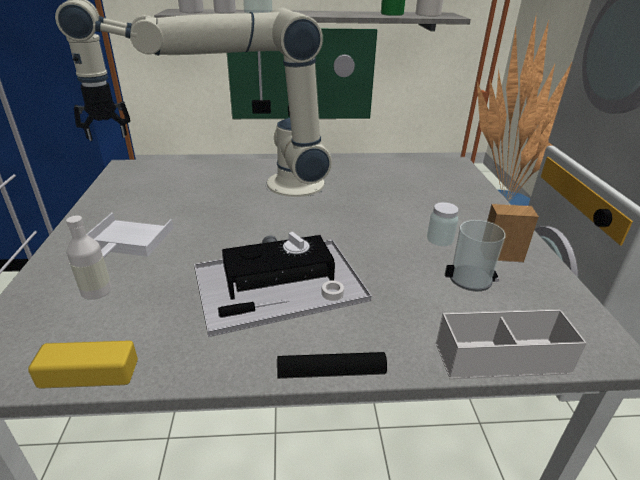

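The top view shows the dial at about (347,234) on the black head, with the filter at (314,198) and the driver at (395,177). The scene view shows the bar at about (295,241). I'll zoom in on the dial.

```bash
cat > h.py <<'E'
from plant import *
import cv2,numpy as np
def world(n,u,v,z):
    c=get_calibration(n);K,R,t=c["camera_matrix"],c["R"],c["t"]
    r=R.T@np.linalg.solve(K,[u,v,1]);o=-R.T@t
    return o+r*(z-o[2])/r[2]
def dep(n,d,u,v):
    c=get_calibration(n);K,R,t=c["camera_matrix"],c["R"],c["t"]
    return R.T@(np.linalg.solve(K,[u,v,1])*d[v,u]-t)
def pix(n,X):
    c=get_calibration(n);q=c["camera_matrix"]@(c["R"]@np.array(X)+c["t"]);return q[:2]/q[2]
E
python3 - <<'E'
from h import *
a=cv2.imread("pics/top0.png")[209:259,317:377];b=cv2.imread("pics/scene0.png")[220:260,265:325]
a=cv2.resize(a,(480,400),interpolation=cv2.INTER_CUBIC);b=cv2.resize(b,(600,400),interpolation=cv2.INTER_CUBIC)[:,140:460]
cv2.imwrite("pics/z.png",np.hstack([a,b]))
d=np.load("pics/top0.npy")
for u,v in[(347,234),(344,230),(350,238),(338,236),(356,232),(395,205),(330,215)]:print(u,v,dep("top",d,u,v))
E
```

```text
347 234 [ 0.53143895 -0.01090951  0.10587471]
344 230 [ 0.54325162 -0.00346409  0.09876916]
350 238 [ 0.52080151 -0.01866161  0.10603162]
338 236 [0.53025637 0.01181764 0.07874571]
356 232 [ 0.54046171 -0.03632915  0.08246638]
395 205 [ 0.6165367  -0.14431552  0.07188521]
330 215 [0.58862279 0.0330095  0.07400334]
```

View pics/z.png

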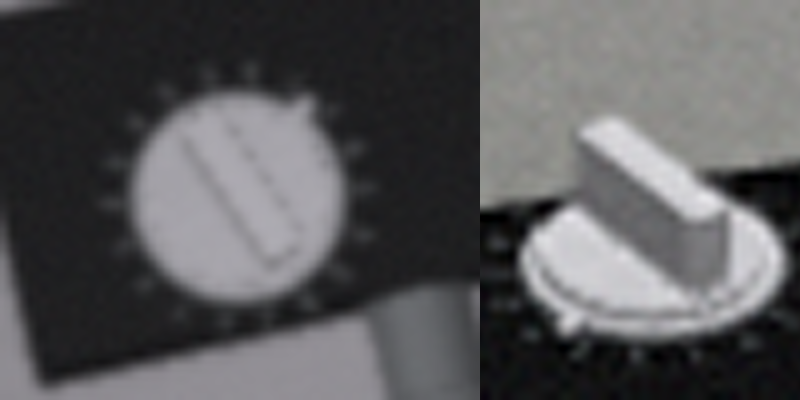

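Top crop: the disc centre is at (238,197), the bar runs from (205,125) to (288,258), and the pointer tab is at (305,105). The scene crop agrees: the bar runs from upper left to lower right and the tab is at (570,322). Next I'll convert these to world positions.

Run:
```python
from h import *
f=lambda x,y:((x+.5)/8-.5+317,(y+.5)/8-.5+209)
c=world("top",*f(238,197),.081);p=world("top",*f(305,105),.0755)
e=[world("top",*f(*q),.106) for q in((205,125),(288,258))]
g=lambda x,y:((x+140+.5)/10-.5+265,(y+.5)/10-.5+220)
es=[world("scene",*g(*q),.106) for q in((604,123),(580,132),(728,211),(690,218))] if 0 else [world("scene",*g(*q),.106) for q in((124,123),(228,212))]
cs=world("scene",*g(173,260),.081); ps=world("scene",*g(92,325),.0755)
an=lambda v:np.degrees(np.arctan2(v[1],v[0]))
print(c,cs,p,ps);print(e,an(e[0]-e[1]),np.linalg.norm(e[0]-e[1]),(e[0]+e[1])/2);print(an(p-c),np.linalg.norm((p-c)[:2]))
print(es,an(es[1]-es[0]),(es[0]+es[1])/2,an(ps-cs))
```

```text
[ 0.53750986 -0.01043529  0.081     ] [ 0.55067993 -0.01212689  0.081     ] [ 0.5698118  -0.03364121  0.0755    ] [ 0.57188943 -0.0335264   0.0755    ]
[array([0.55756559, 0.00152233, 0.106     ]), array([ 0.51335886, -0.02529358,  0.106     ])] 31.24110269584035 0.05170423860863908 [ 0.53546222 -0.01188562  0.106     ]
-35.6937121398933 0.039773479701522896
[array([ 0.52273591, -0.02407945,  0.106     ]), array([0.56694368, 0.00161755, 0.106     ])] 30.168495696467847 [ 0.5448398  -0.01123095  0.106     ] -45.255504596323014
```

Emit:
servo_tool --plan '[[[36,-30,3,0,0,0,85],[36,-31,3,0,0,0,85],[36,-31,3,0,0,0,85],[36,-31,3,0,0,0,85],[36,-31,3,0,0,0,85],[36,-31,3,0,0,0,85],[36,-31,3,0,0,0,85],[36,-31,3,0,0,0,85],[36,-31,3,0,0,0,85],[36,-31,3,0,0,0,85],[36,-31,3,0,0,0,85],[36,-31,3,0,0,0,85]]]'

```text
t: 1.3
ee_pos: [0.4814, -0.0869, 0.3683]
tool_rot: [3.142, 0.0, 0.305]
ft_force: [0.7, -0.3, -0.6]
gripper_width: 0.0849
gripper_force: 0.0
```

Emit:
servo_tool --plan '[[[38,-28,3,0,0,0,85],[39,-28,3,0,0,0,85],[0,0,0,0,0,-8,85],[0,0,0,0,0,-8,85],[0,0,0,0,0,-8,85],[0,0,0,0,0,-8,85],[0,0,0,0,0,-8,85],[0,0,0,0,0,-8,85],[0,0,0,0,0,-8,85],[0,0,0,0,0,-8,85],[0,0,0,0,0,-8,85],[0,0,0,0,0,-8,85]]]'

```text
t: 2.5
ee_pos: [0.5374, -0.0123, 0.3621]
tool_rot: [-3.141, -0.0, 1.707]
ft_force: [0.9, -0.3, 1.4]
gripper_width: 0.0849
gripper_force: 0.0
```

Emit:
servo_tool --plan '[[[0,0,0,0,0,-8,85],[0,0,0,0,0,-8,85],[0,0,0,0,0,-8,85],[0,0,0,0,0,-8,85],[0,0,0,0,0,-8,85],[0,0,0,0,0,-8,85],[0,0,0,0,0,-8,85],[0,0,0,0,0,-8,85],[0,0,0,0,0,-8,85],[0,0,0,0,0,-8,85],[0,0,0,0,0,-8,85],[0,0,0,0,0,-8,85]]]'

```text
t: 3.7
ee_pos: [0.5374, -0.0123, 0.3621]
tool_rot: [3.141, -0.001, -2.901]
ft_force: [0.1, -0.0, 0.5]
gripper_width: 0.085
gripper_force: 0.0
```

Emit:
servo_tool --plan '[[[0,0,20,0,0,-8.5,85],[0,0,25,0,0,-8.5,85],[0,0,20,0,0,0,85],[0,0,0,0,0,0,50],[0,0,0,0,0,0,50],[0,0,0,0,0,0,50]]]'

```text
t: 4.3
ee_pos: [0.5377, -0.0123, 0.2992]
tool_rot: [-3.14, 0.002, -2.61]
ft_force: [-0.2, -0.1, -0.1]
gripper_width: 0.05
gripper_force: 0.0
```

Run:
```python
from h import *
p,d=capture("scene");s=get_state();print(s["tool_rot"],s["ee_pos"],s["wrist_torque"],s["ft_force"],s["gripper_width"])
cv2.imwrite("pics/s1.png",cv2.resize(p[180:270,235:355,::-1],(800,600),interpolation=cv2.INTER_CUBIC))
```

```text
[-3.14015885e+00  2.02512514e-03 -2.61014535e+00] [ 0.53776171 -0.01232914  0.29936198] [-0.00356097 -0.03648296 -0.01006509] [ 0.81307486 -0.15551067  0.32549838] 0.050028559182123754
```

View pics/s1.png

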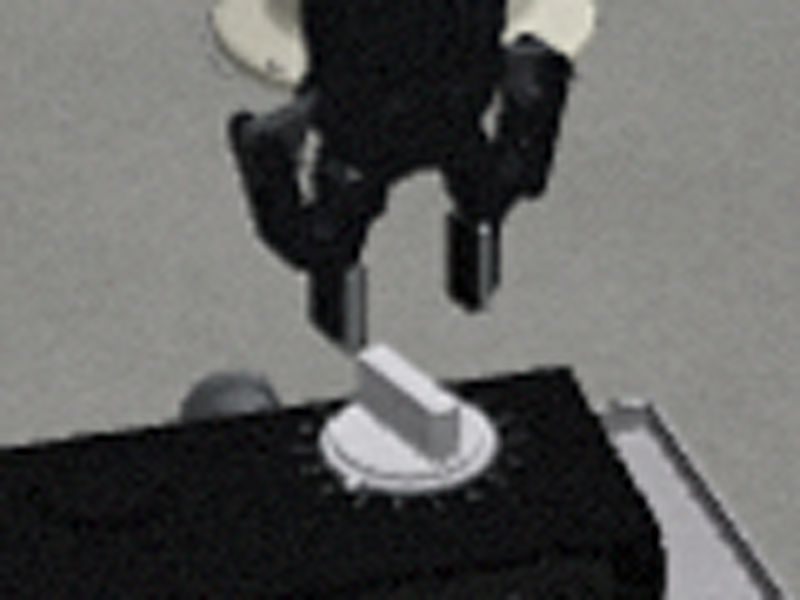

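Run:
```python
from h import *
s=800/120
f=lambda X:(pix("scene",X)-[235,180]+.5)*s-.5
for z in(.126,.106,.081):print(z,f([.5377,-.0123,z]),f([.5477,-.0123,z]),f([.5377,-.0023,z]))
```

```text
0.126 [406.3612875  324.13809884] [407.03527808 337.61559858] [432.23896446 323.65923102]
0.106 [406.73405377 368.02460048] [407.40450675 381.69664914] [432.37334857 367.52558521]
0.081 [407.19046675 421.75899182] [407.85652025 435.66112037] [432.53788964 421.23592944]
```

Run:
```python
from h import *
for n in("scene","top"):
    d=np.load(f"pics/{n}0.npy");c=get_calibration(n)
    v,u=np.mgrid[:480,:640];P=np.linalg.inv(c["camera_matrix"])@np.stack([u.ravel(),v.ravel(),np.ones(u.size)])*d.ravel()
    X=(c["R"].T@(P-c["t"][:,None])).T
    k=(d.ravel()>0)&(np.hypot(X[:,0]-.54,X[:,1]+.012)<.034)
    for lo,hi in((.1015,.12),(.09,.12),(.0775,.09)):
        Y=X[k&(X[:,2]>lo)&(X[:,2]<hi)]
        r=cv2.minAreaRect(Y[:,:2].astype(np.float32)*1000);print(n,lo,len(Y),Y.mean(0),np.median(Y[:,2]),r)
```

```text
scene 0.1015 35 [ 0.54139046 -0.0114967   0.10260251] 0.1023451449125748 ((540.832275390625, -12.668811798095703), (53.63964080810547, 12.275167465209961), 35.5747184753418)
scene 0.09 116 [ 0.54461898 -0.01217387  0.09845198] 0.09996644290852563 ((541.9901733398438, -12.342395782470703), (56.734073638916016, 14.492003440856934), 34.24907302856445)
scene 0.0775 84 [ 0.54746324 -0.0144184   0.08196283] 0.08113336425109778 ((545.7219848632812, -15.403861999511719), (56.013084411621094, 38.38169479370117), 67.6360855102539)
top 0.1015 99 [ 0.53848647 -0.01070979  0.10507627] 0.10535046531707723 ((538.203857421875, -10.840627670288086), (53.222164154052734, 14.039129257202148), 32.863525390625)
top 0.09 120 [ 0.53743068 -0.01072144  0.10395424] 0.10482107335144818 ((537.8986206054688, -10.799468994140625), (53.69035339355469, 14.439591407775879), 32.863525390625)
top 0.0775 258 [ 0.53750949 -0.01049381  0.08023733] 0.07980132817898165 ((539.3419189453125, -10.936927795410156), (65.80648803710938, 61.450748443603516), 75.55747985839844)
```

Emit:
servo_tool --plan '[[[-2,0,10,0,0,-2,40],[0,0,16,0,0,0,40],[0,0,12,0,0,0,40],[0,0,4,0,0,0,40],[0,0,0,0,0,0,40],[0,0,0,0,0,0,40]]]'

```text
t: 4.95
ee_pos: [0.5393, -0.0113, 0.256]
tool_rot: [-3.141, 0.0, -2.575]
ft_force: [1.2, -0.1, -0.3]
gripper_width: 0.0402
gripper_force: 0.0
```

Emit:
servo_tool --plan '[[[0,0,0,0,0,0,22],[0,0,0,0,0,0,18],[0,0,0,0,0,0,10],[0,0,0,0,0,0,10],[0,0,0,0,0,0,10],[0,0,0,0,0,0,10]]]' --squeeze 30

```text
t: 5.55
ee_pos: [0.5393, -0.0113, 0.2564]
tool_rot: [-3.141, 0.001, -2.575]
ft_force: [-1.1, -0.7, 4.8]
gripper_width: 0.0132
gripper_force: 31.3
```

```bash
cat > st.py <<'E'
from h import *
s=get_state();print(s["t"],np.degrees(s["tool_rot"]).round(2),s["ee_pos"].round(4),"T",s["wrist_torque"].round(3),"F",s["ft_force"].round(1),s["gripper_width"].round(4),s["gripper_force"],"q6",s["joints"][5],"e6",s["effort"][5])
E
python3 st.py
```

```text
Traceback (most recent call last):
  File "st.py", line 2, in <module>
    s=get_state();print(s["t"],np.degrees(s["tool_rot"]).round(2),s["ee_pos"].round(4),"T",s["wrist_torque"].round(3),"F",s["ft_force"].round(1),s["gripper_width"].round(4),s["gripper_force"],"q6",s["joints"][5],"e6",s["effort"][5])
                                                                                                                                                 ^^^^^^^^^^^^^^^^^^^^^^^^
AttributeError: 'float' object has no attribute 'round'
```

Emit:
servo_tool --plan '[[[0,0,0,0,0,0,22],[0,0,-2,0,0,0,22],[0,0,0,0,0,0,10],[0,0,0,0,0,0,10],[0,0,0,0,0,0,10],[0,0,0,0,0,0,10]]]'

```text
t: 6.15
ee_pos: [0.5392, -0.0114, 0.2576]
tool_rot: [-3.141, -0.0, -2.575]
ft_force: [0.1, -2.3, 0.8]
gripper_width: 0.0133
gripper_force: 34.1
```

```bash
sed -i 's/s\["gripper_width"\].round(4)/round(s["gripper_width"],4)/' st.py
python3 st.py
```

```text
6.15 [-1.7999e+02 -2.0000e-02 -1.4754e+02] [ 0.5392 -0.0114  0.2576] T [-0.274 -0.019  0.045] F [ 0.1 -2.3  0.8] 0.0133 34.14442956447601 q6 -2.221422293103649 e6 0.03796501667238772
```

Emit:
servo_tool --plan '[[[0,0,0,0,0,4,10],[0,0,0,0,0,4,10],[0,0,0,0,0,4,10],[0,0,0,0,0,4,10],[0,0,0,0,0,4,10],[0,0,0,0,0,4,10],[0,0,0,0,0,4,10],[0,0,0,0,0,4,10],[0,0,0,0,0,0,10]]]'

```text
t: 7.05
ee_pos: [0.5392, -0.0116, 0.2576]
tool_rot: [-3.141, 0.0, -3.135]
ft_force: [1.4, -3.4, 0.7]
gripper_width: 0.0135
gripper_force: 34.0
```

```bash
python3 st.py
```

```text
7.05 [-179.96    0.   -179.6 ] [ 0.5392 -0.0116  0.2576] T [-0.446 -0.065 -0.118] F [ 1.4 -3.4  0.7] 0.0135 34.04691517353058 q6 -1.6620585645208545 e6 0.5631991848349571
```

Emit:
servo_tool --plan '[[[0,0,0,0,0,3,10],[0,0,0,0,0,3,10],[0,0,0,0,0,0,10]]]'

```text
t: 7.35
ee_pos: [0.5392, -0.0116, 0.2575]
tool_rot: [-3.141, 0.0, 3.046]
ft_force: [1.7, -3.9, -0.1]
gripper_width: 0.0133
gripper_force: 34.0
```

```bash
python3 st.py
```

```text
7.35 [-1.7995e+02  1.0000e-02  1.7450e+02] [ 0.5392 -0.0116  0.2575] T [-0.549 -0.09  -0.081] F [ 1.7 -3.9 -0.1] 0.0133 34.01423156261444 q6 -1.5592413675127683 e6 0.40894215926527977
```

Emit:
servo_tool --plan '[[[0,0,0,0,0,3,10],[0,0,0,0,0,3,10],[0,0,0,0,0,0,10]]]'

```text
t: 7.65
ee_pos: [0.5392, -0.0117, 0.2576]
tool_rot: [-3.141, 0.0, 2.942]
ft_force: [0.9, -5.2, -0.4]
gripper_width: 0.0133
gripper_force: 34.0
```

```bash
python3 st.py
```

```text
7.65 [-1.7995e+02  2.0000e-02  1.6855e+02] [ 0.5392 -0.0117  0.2576] T [-0.732 -0.138  0.027] F [ 0.9 -5.2 -0.4] 0.0133 33.9744508266449 q6 -1.4553732765555705 e6 0.5324598401784897
```

Emit:
servo_tool --plan '[[[0,0,0,0,0,2,10],[0,0,0,0,0,0,10]]]'

```text
t: 7.85
ee_pos: [0.5392, -0.0117, 0.2576]
tool_rot: [-3.141, 0.0, 2.907]
ft_force: [1.0, -5.1, -0.6]
gripper_width: 0.0134
gripper_force: 34.0
```

```bash
python3 st.py
```

```text
7.85 [-1.7995e+02  1.0000e-02  1.6658e+02] [ 0.5392 -0.0117  0.2576] T [-0.77  -0.136 -0.049] F [ 1.  -5.1 -0.6] 0.0134 33.98339331150055 q6 -1.4210345940125584 e6 0.24677990935742855
```

Emit:
servo_tool --plan '[[[0,0,0,0,0,2,10],[0,0,0,0,0,0,10]]]'

```text
t: 8.05
ee_pos: [0.5392, -0.0117, 0.2576]
tool_rot: [-3.141, 0.0, 2.872]
ft_force: [0.9, -5.9, -0.6]
gripper_width: 0.0131
gripper_force: 34.0
```

```bash
python3 st.py
```

```text
8.05 [-1.7995e+02  2.0000e-02  1.6458e+02] [ 0.5392 -0.0117  0.2576] T [-0.763 -0.184 -0.074] F [ 0.9 -5.9 -0.6] 0.0131 33.98648500442505 q6 -1.3860887637365182 e6 0.2113535301759839
```

```bash
cat > av.py <<'E'
from h import *
L=[get_state()]
for i in range(6): capture("top"); L.append(get_state())
m=lambda k:np.mean([s[k] for s in L],0)
T=np.array([s["wrist_torque"][2] for s in L])
print(L[-1]["t"],"yaw",np.degrees(L[-1]["tool_rot"][2]).round(2),"Tz",T.mean().round(3),T.round(2),"F",m("ft_force").round(1),"e6",np.mean([s["effort"][5] for s in L]).round(3))
E
python3 av.py
```

```text
8.35 yaw 164.63 Tz -0.063 [-0.07 -0.1  -0.03 -0.07 -0.06 -0.09 -0.03] F [ 0.9 -5.2 -0.8] e6 0.0
```

Emit:
servo_tool --plan '[[[0,0,0,0,0,3,10],[0,0,0,0,0,0,10]]]'

```text
t: 8.55
ee_pos: [0.5392, -0.0117, 0.2576]
tool_rot: [-3.141, 0.0, 2.82]
ft_force: [-0.0, -5.1, -1.2]
gripper_width: 0.0131
gripper_force: 34.0
```

```bash
python3 av.py
```

```text
8.85 yaw 161.63 Tz -0.027 [ 0.06  0.09 -0.08 -0.08 -0.05 -0.04 -0.1 ] F [ 0.9 -5.1 -0.9] e6 0.034
```

Emit:
servo_tool --plan '[[[0,0,0,0,0,3,10],[0,0,0,0,0,3,10],[0,0,0,0,0,0,10]]]'

```text
t: 9.15
ee_pos: [0.5392, -0.0118, 0.2576]
tool_rot: [-3.141, 0.0, 2.715]
ft_force: [1.4, -5.5, -0.8]
gripper_width: 0.0132
gripper_force: 34.0
```

```bash
python3 av.py
```

```text
9.45 yaw 155.63 Tz -0.068 [-0.09 -0.03 -0.05 -0.02 -0.11 -0.04 -0.12] F [ 1.1 -5.3 -0.6] e6 0.031
```

Emit:
servo_tool --plan '[[[0,0,0,0,0,3,10],[0,0,0,0,0,0,10]]]'

```text
t: 9.65
ee_pos: [0.5392, -0.0117, 0.2576]
tool_rot: [-3.141, 0.001, 2.663]
ft_force: [1.3, -4.7, -1.0]
gripper_width: 0.0132
gripper_force: 34.0
```

```bash
python3 av.py
```

```text
9.95 yaw 152.63 Tz -0.012 [ 0.01 -0.06  0.06 -0.05 -0.03 -0.01 -0.02] F [ 1.  -5.4 -0.9] e6 0.085
```

Emit:
servo_tool --plan '[[[0,0,0,0,0,3,10],[0,0,0,0,0,0,10]]]'

```text
t: 10.15
ee_pos: [0.5392, -0.0118, 0.2576]
tool_rot: [-3.141, 0.001, 2.61]
ft_force: [0.8, -5.0, -0.9]
gripper_width: 0.0131
gripper_force: 34.0
```

```bash
python3 av.py
```

```text
10.45 yaw 149.64 Tz 0.002 [ 0.03 -0.    0.   -0.    0.01 -0.06  0.04] F [ 1.  -5.4 -0.5] e6 0.089
```

Emit:
servo_tool --plan '[[[0,0,0,0,0,2,10],[0,0,0,0,0,0,10]]]'

```text
t: 10.65
ee_pos: [0.5392, -0.0118, 0.2576]
tool_rot: [-3.14, 0.001, 2.576]
ft_force: [1.1, -4.8, -0.3]
gripper_width: 0.013
gripper_force: 34.0
```

```bash
python3 av.py
```

```text
10.95 yaw 147.63 Tz -0.025 [-0.06  0.03 -0.04 -0.01 -0.01 -0.05 -0.05] F [ 1.  -5.5 -0.5] e6 0.02
```

Emit:
servo_tool --plan '[[[0,0,0,0,0,2,10],[0,0,0,0,0,0,10]]]'

```text
t: 11.15
ee_pos: [0.5392, -0.0118, 0.2576]
tool_rot: [-3.14, 0.001, 2.541]
ft_force: [1.0, -5.9, -0.5]
gripper_width: 0.0135
gripper_force: 34.0
```

```bash
python3 av.py
```

```text
11.45 yaw 145.62 Tz -0.05 [-0.02 -0.02 -0.09 -0.05 -0.07 -0.11  0.01] F [ 0.9 -5.5 -0.8] e6 0.002
```

Run:
```python
from h import *
p,d=capture("scene")
cv2.imwrite("pics/s2.png",cv2.resize(p[210:270,255:335,::-1],(800,600),interpolation=cv2.INTER_CUBIC))
```

```text
(no output)
```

View pics/s2.png

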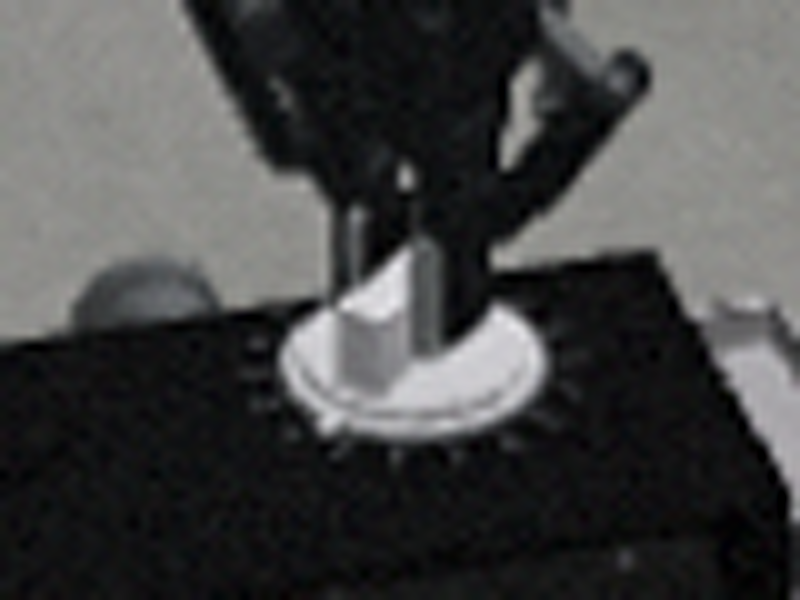

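The bar has followed the gripper. Its near end, at (370,360), now points at the tab at (330,425), and I haven't felt the stop yet. I'll carry on clockwise.

Emit:
servo_tool --plan '[[[0,0,0,0,0,2,10],[0,0,0,0,0,0,10]]]'

```text
t: 11.7
ee_pos: [0.5392, -0.0118, 0.2576]
tool_rot: [-3.141, 0.001, 2.506]
ft_force: [1.3, -6.3, -1.0]
gripper_width: 0.0131
gripper_force: 34.0
```

```bash
python3 av.py
```

```text
12.0 yaw 143.62 Tz -0.05 [-0.02 -0.06 -0.11 -0.05 -0.03 -0.04 -0.04] F [ 1.  -5.9 -0.4] e6 -0.003
```

Emit:
servo_tool --plan '[[[0,0,0,0,0,3,10],[0,0,0,0,0,3,10],[0,0,0,0,0,0,10]]]'

```text
t: 12.3
ee_pos: [0.5392, -0.0119, 0.2576]
tool_rot: [-3.14, 0.001, 2.4]
ft_force: [0.3, -5.2, -1.0]
gripper_width: 0.0133
gripper_force: 34.0
```

```bash
python3 av.py
```

```text
12.6 yaw 137.62 Tz -0.067 [-0.06 -0.04 -0.1  -0.06 -0.06 -0.05 -0.1 ] F [ 0.8 -6.2 -0.8] e6 0.018
```

Emit:
servo_tool --plan '[[[0,0,0,0,0,3,10],[0,0,0,0,0,3,10],[0,0,0,0,0,0,10]]]'

```text
t: 12.9
ee_pos: [0.5391, -0.0119, 0.2576]
tool_rot: [-3.14, 0.001, 2.296]
ft_force: [-0.7, -6.2, -1.2]
gripper_width: 0.0127
gripper_force: 34.0
```

```bash
python3 av.py
```

```text
13.2 yaw 131.64 Tz 0.104 [0.11 0.12 0.11 0.07 0.08 0.1  0.14] F [-0.1 -6.2 -0.4] e6 0.201
```

Emit:
servo_tool --plan '[[[0,0,0,0,0,1,10],[0,0,0,0,0,0,10]]]'

```text
t: 13.4
ee_pos: [0.5391, -0.0119, 0.2576]
tool_rot: [-3.14, 0.001, 2.28]
ft_force: [0.9, -6.0, -0.5]
gripper_width: 0.0132
gripper_force: 34.0
```

```bash
python3 av.py
```

```text
13.7 yaw 130.63 Tz 0.031 [ 0.04 -0.04  0.04 -0.02  0.06  0.06  0.07] F [ 0.3 -6.  -0.5] e6 0.066
```

Emit:
servo_tool --plan '[[[0,0,0,0,0,1,10],[0,0,0,0,0,0,10]]]'

```text
t: 13.9
ee_pos: [0.5391, -0.0119, 0.2576]
tool_rot: [-3.14, 0.001, 2.262]
ft_force: [-0.6, -6.7, -0.8]
gripper_width: 0.0132
gripper_force: 34.1
```

```bash
python3 av.py
```

```text
14.2 yaw 129.64 Tz 0.151 [0.12 0.17 0.1  0.23 0.16 0.14 0.14] F [ 0.2 -5.8 -0.7] e6 0.184
```

Emit:
servo_tool --plan '[[[0,0,0,0,0,1,10],[0,0,0,0,0,0,10]]]'

```text
t: 14.4
ee_pos: [0.5391, -0.0119, 0.2576]
tool_rot: [-3.14, 0.001, 2.245]
ft_force: [1.5, -5.9, -0.8]
gripper_width: 0.013
gripper_force: 34.0
```

```bash
python3 av.py
```

```text
14.7 yaw 128.64 Tz 0.127 [0.06 0.13 0.12 0.15 0.12 0.13 0.18] F [ 0.  -6.2 -0.5] e6 0.14
```

Emit:
servo_tool --plan '[[[0,0,0,0,0,1,10],[0,0,0,0,0,0,10]]]'

```text
t: 14.9
ee_pos: [0.5391, -0.0119, 0.2576]
tool_rot: [-3.14, 0.001, 2.227]
ft_force: [0.7, -5.6, -0.9]
gripper_width: 0.0133
gripper_force: 34.0
```

```bash
python3 av.py
```

```text
15.2 yaw 127.64 Tz 0.115 [0.11 0.09 0.16 0.13 0.1  0.12 0.1 ] F [ 0.5 -6.2 -0.2] e6 0.141
```

Emit:
servo_tool --plan '[[[0,0,0,0,0,1,10],[0,0,0,0,0,0,10]]]'

```text
t: 15.4
ee_pos: [0.5391, -0.0119, 0.2576]
tool_rot: [-3.14, 0.001, 2.21]
ft_force: [0.4, -6.1, 0.0]
gripper_width: 0.0132
gripper_force: 34.1
```

```bash
python3 av.py
```

```text
15.7 yaw 126.64 Tz 0.138 [0.04 0.11 0.11 0.16 0.21 0.18 0.16] F [-0.  -6.3 -0. ] e6 0.146
```

Emit:
servo_tool --plan '[[[0,0,0,0,0,1,10],[0,0,0,0,0,0,10]]]'

```text
t: 15.9
ee_pos: [0.5391, -0.0119, 0.2576]
tool_rot: [-3.14, 0.001, 2.192]
ft_force: [-0.1, -6.6, -0.4]
gripper_width: 0.0131
gripper_force: 34.0
```

```bash
python3 av.py
```

```text
16.2 yaw 125.62 Tz -0.027 [-0.02 -0.02 -0.06 -0.02 -0.04  0.01 -0.03] F [ 0.1 -6.  -0.7] e6 0.005
```

Run:
```python
from h import *
p,d=capture("scene")
cv2.imwrite("pics/s3.png",cv2.resize(p[210:270,255:335,::-1],(800,600),interpolation=cv2.INTER_CUBIC))
```

```text
(no output)
```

View pics/s3.png

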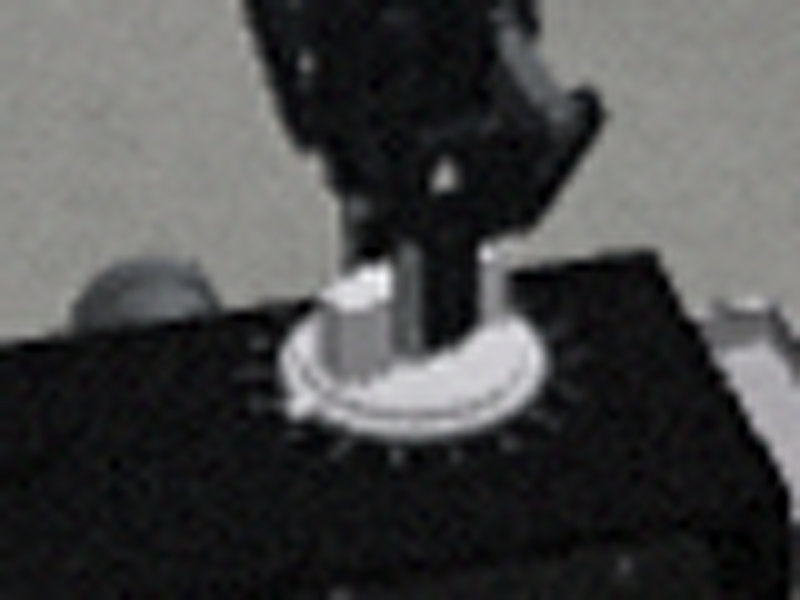

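The tab has been pushed from (330,425) to (300,405) and the bar still follows, so that was only a click. I'll carry on in small steps.

Emit:
servo_tool --plan '[[[0,0,0,0,0,3,10],[0,0,0,0,0,2,10],[0,0,0,0,0,0,10]]]'

```text
t: 16.55
ee_pos: [0.5391, -0.0119, 0.2576]
tool_rot: [-3.14, 0.001, 2.104]
ft_force: [0.4, -6.3, -0.2]
gripper_width: 0.0131
gripper_force: 34.0
```

```bash
python3 av.py
```

```text
16.85 yaw 120.61 Tz -0.036 [ 0.07  0.12 -0.   -0.08 -0.14 -0.11 -0.11] F [ 0.  -6.1 -0.2] e6 0.012
```

Emit:
servo_tool --plan '[[[0,0,0,0,0,2,10],[0,0,0,0,0,0,10]]]'

```text
t: 17.05
ee_pos: [0.5391, -0.0119, 0.2576]
tool_rot: [-3.14, 0.001, 2.069]
ft_force: [0.4, -5.9, -0.1]
gripper_width: 0.013
gripper_force: 34.0
```

```bash
python3 av.py
```

```text
17.35 yaw 118.62 Tz 0.016 [ 0.02  0.01  0.04  0.04 -0.03  0.01  0.01] F [ 0.2 -6.2 -0.3] e6 0.053
```

Emit:
servo_tool --plan '[[[0,0,0,0,0,2,10],[0,0,0,0,0,0,10]]]'

```text
t: 17.55
ee_pos: [0.5391, -0.0119, 0.2576]
tool_rot: [-3.14, 0.001, 2.034]
ft_force: [-0.3, -6.8, -0.2]
gripper_width: 0.0132
gripper_force: 34.0
```

```bash
python3 av.py
```

```text
17.85 yaw 116.62 Tz -0.073 [-0.01 -0.03 -0.13 -0.08 -0.07 -0.1  -0.08] F [ 0.1 -6.3 -0.3] e6 -0.029
```

Emit:
servo_tool --plan '[[[0,0,0,0,0,2,10],[0,0,0,0,0,2,10],[0,0,0,0,0,0,10]]]'

```text
t: 18.15
ee_pos: [0.5391, -0.0119, 0.2576]
tool_rot: [-3.14, 0.001, 1.965]
ft_force: [-0.0, -5.9, -0.6]
gripper_width: 0.013
gripper_force: 34.0
```

```bash
python3 av.py
```

```text
18.45 yaw 112.63 Tz 0.024 [ 0.03 -0.02  0.09  0.01  0.05 -0.01  0.01] F [-0.2 -6.6 -0.5] e6 0.087
```

Emit:
servo_tool --plan '[[[0,0,0,0,0,2,10],[0,0,0,0,0,0,10]]]'

```text
t: 18.65
ee_pos: [0.539, -0.0119, 0.2576]
tool_rot: [-3.14, 0.001, 1.93]
ft_force: [-0.0, -6.7, -0.9]
gripper_width: 0.0136
gripper_force: 34.0
```

```bash
python3 av.py
```

```text
18.95 yaw 110.62 Tz 0.017 [-0.02  0.05  0.    0.    0.04  0.04  0.  ] F [-0.3 -6.4 -0.3] e6 0.077
```

Emit:
servo_tool --plan '[[[0,0,0,0,0,1,10],[0,0,0,0,0,0,10]]]'

```text
t: 19.15
ee_pos: [0.539, -0.0119, 0.2576]
tool_rot: [-3.14, 0.001, 1.913]
ft_force: [-0.3, -6.2, -0.9]
gripper_width: 0.0134
gripper_force: 34.1
```

```bash
python3 av.py
```

```text
19.45 yaw 109.63 Tz 0.156 [0.17 0.12 0.18 0.13 0.14 0.16 0.19] F [-0.3 -6.6 -0.2] e6 0.16
```

Emit:
servo_tool --plan '[[[0,0,0,0,0,1,10],[0,0,0,0,0,0,10]]]'

```text
t: 19.65
ee_pos: [0.5391, -0.0119, 0.2576]
tool_rot: [-3.141, 0.001, 1.896]
ft_force: [-0.3, -6.3, -1.1]
gripper_width: 0.013
gripper_force: 34.1
```

```bash
python3 av.py
```

```text
19.95 yaw 108.64 Tz 0.18 [0.16 0.15 0.22 0.19 0.14 0.2  0.21] F [-0.6 -6.8 -0.3] e6 0.213
```

Emit:
servo_tool --plan '[[[0,0,0,0,0,1,10],[0,0,0,0,0,0,10]]]'

```text
t: 20.15
ee_pos: [0.539, -0.0119, 0.2576]
tool_rot: [-3.14, 0.001, 1.878]
ft_force: [-0.5, -6.0, -0.8]
gripper_width: 0.0133
gripper_force: 34.2
```

```bash
python3 av.py
```

```text
20.45 yaw 107.65 Tz 0.231 [0.24 0.24 0.25 0.2  0.19 0.26 0.23] F [-0.3 -6.6 -0.4] e6 0.273
```

Emit:
servo_tool --plan '[[[0,0,0,0,0,1,10],[0,0,0,0,0,0,10]]]'

```text
t: 20.65
ee_pos: [0.539, -0.0119, 0.2576]
tool_rot: [-3.14, 0.002, 1.861]
ft_force: [-0.4, -6.5, 0.5]
gripper_width: 0.0133
gripper_force: 34.3
```

```bash
python3 av.py
```

```text
20.95 yaw 106.66 Tz 0.33 [0.29 0.29 0.34 0.32 0.32 0.41 0.34] F [-0.5 -6.6 -0.1] e6 0.353
```

The stop is clear at 0.33 N m. Now I'll turn back 64°, which is the third click, and open the fingers.

Emit:
servo_tool --plan '[[[0,0,0,0,0,-5,10],[0,0,0,0,0,-5,10],[0,0,0,0,0,-6,10],[0,0,0,0,0,-6,10],[0,0,0,0,0,-6,10],[0,0,0,0,0,-6,10],[0,0,0,0,0,-6,10],[0,0,0,0,0,-6,10],[0,0,0,0,0,-6,10],[0,0,0,0,0,-6,10],[0,0,0,0,0,-6,10],[0,0,0,0,0,0,10]]]'

```text
t: 22.15
ee_pos: [0.5392, -0.0116, 0.2576]
tool_rot: [-3.141, 0.0, 2.981]
ft_force: [-0.4, -5.1, -1.0]
gripper_width: 0.0134
gripper_force: 34.0
```

```bash
python3 av.py
```

```text
22.45 yaw 170.65 Tz 0.133 [0.16 0.12 0.12 0.17 0.12 0.11 0.12] F [ 0.8 -5.1 -0.6] e6 -0.061
```

Emit:
servo_tool --plan '[[[0,0,0,0,0,0,16],[0,0,0,0,0,0,20],[0,0,0,0,0,0,40],[0,0,0,0,0,0,50],[0,0,0,0,0,0,50],[0,0,-20,0,0,0,50],[0,0,-40,0,0,0,50],[0,0,-40,0,0,0,50],[0,0,0,0,0,0,50]]]'

```text
t: 23.35
ee_pos: [0.5396, -0.0112, 0.3651]
tool_rot: [3.14, 0.011, 2.976]
ft_force: [0.9, 0.5, 0.3]
gripper_width: 0.0502
gripper_force: 0.0
```

Emit:
servo_tool --plan '[[[35,35,0,0,0,0,50],[35,35,0,0,0,0,50],[35,35,0,0,0,0,50],[35,35,0,0,0,0,50],[0,0,0,0,0,0,50]]]'

```text
t: 23.85
ee_pos: [0.4216, 0.1537, 0.3577]
tool_rot: [3.139, -0.001, 2.982]
ft_force: [1.1, 0.2, 0.3]
gripper_width: 0.0499
gripper_force: 0.0
```

Run:
```python
from h import *
p,d=capture("scene");q,_=capture("top");s=get_state();print(s["t"],s["ee_pos"])
a=cv2.resize(q[209:259,317:377,::-1],(480,400),interpolation=cv2.INTER_CUBIC);b=cv2.resize(p[220:260,265:325,::-1],(600,400),interpolation=cv2.INTER_CUBIC)[:,140:460]
cv2.imwrite("pics/z2.png",np.hstack([a,b]))
```

```text
23.95 [0.42381544 0.15076537 0.35755016]
```

View pics/z2.png

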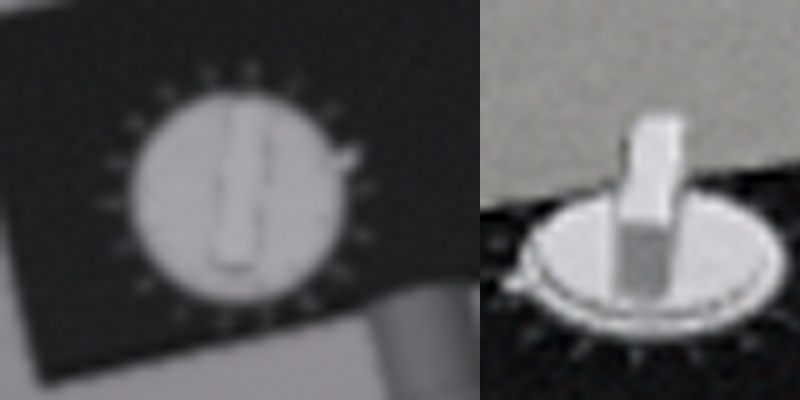

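Run:
```python
from h import *
f=lambda x,y:((x+.5)/8-.5+317,(y+.5)/8-.5+209)
c=world("top",*f(238,197),.080);p=world("top",*f(355,154),.0745)
a,b=world("top",*f(250,105),.105),world("top",*f(238,262),.105)
an=lambda v:np.degrees(np.arctan2(v[1],v[0]))
print(an(a-b),an(p-c),an(a-b)-an(p-c),np.linalg.norm((p-c)[:2]))
q,d=capture("top");K=get_calibration("top")
v,u=np.mgrid[:480,:640];P=np.linalg.inv(K["camera_matrix"])@np.stack([u.ravel(),v.ravel(),np.ones(u.size)])*d.ravel()
X=(K["R"].T@(P-K["t"][:,None])).T
k=(np.hypot(X[:,0]-.54,X[:,1]+.012)<.034)&(X[:,2]>.1)&(X[:,2]<.12)
print(cv2.minAreaRect(X[k][:,:2].astype(np.float32)*1000))
```

```text
-4.832278660412724 -68.77327185162721 63.94099319121449 0.04280903516701129
((537.82763671875, -10.928874015808105), (14.074357986450195, 52.751834869384766), 83.16803741455078)
```

The top view shows the bar at about -5 to -7° and the pointer tab at about -69°. That is roughly 62–64° apart, which is the third click, and the gripper is well clear.

```bash
python3 -c "
from plant import *
print(job_done())"
```

```text
the job is handed in; nothing more can be done
None
```

I turned the dial clockwise to a definite stop (0.33 N m), turned it back three clicks and let go; it rests about 63° counter-clockwise of the drag pointer, and the job is handed in (no verdict was returned).

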